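# Fill the gaps in the inclined settling rack and start the timer

## Robot

A 6-joint arm with a two-finger parallel gripper is mounted at the origin on the work surface. World frame = base frame: x ahead of the robot, y to its left, z up, the work surface at z = 0. Lengths are in m, angles in degrees, forces in N, time in s.
With the tool pointing down it reaches from about 0.35 to 0.875 m from the base axis. Payload 4.2 kg.
Tool frame: the origin (TCP) lies at the very end of the fingers, on their centre line; the grasp point (between the pads) lies 19 mm behind it; z points along the fingers, y is the line along which they close (so a half turn about z gives the same grasp; the last joint's range is limited). The gripper opens to 87 mm and grips with 3 to 60 N. Pads are 19 mm wide; open, the fingers measure 117 mm over their backs; the gripper's body (75 mm by 190 mm) begins 51 mm behind the grasp point.
Start: joints at [-60.986, 22.042, 0.453, 0, -68.411, -14.817], TCP at [0.153, -0.606, 0.223] pointing down, gripper open.
Joint ranges: [-179.83, 179.83], [-69.29, 118.12], [-61.27, 80.66], [-181.25, 117.63], [-171.15, -9.14], [-177.46, 177.46]. Speed limits (degrees/s): [159.86, 159.86, 180, 180, 180, 180].

## Interface

Orientations are given as a 3x3 rotation matrix whose columns are the frame's x, y, z axes.
In Python, from station import monitor, cams, ticket gives the robot as it stands.
- The arm moves only by the tool drive_tool, never from a script. Its argument "moves" is a list of rows, each an object with "delta_pos": the shift along the tool's x, y, z in mm, a list of three; "turn": the turn about the tool's z in rad; "claw": the opening, from 0 (shut) to 1 (fully open). A call has 1 to 12 rows; each row shifts and turns the commanded pose from where the row before left it, along the tool's axes as they then stand; what a row does not reach is not made up. A row lasts 1/8 s, in which the tool goes at most 62.5 mm and 10.7 degrees, less where a joint would pass 70% of its speed; a pose out of reach is approached as far as the arm can. A call is refused whole if a number of a shift passes 62.5 or a number of a turn 0.188, either way. A call with a gripper value outside its range is refused whole. The fingers move at their own pace and stop on an object; the grip force is fixed at half the most. Time passes only in rows, so rows that do not move let the fingers close. It gives the time, the measured TCP pose, the force, the opening and the grip force at its end, in the units of the state.
- monitor.sense(): the state, without advancing time (a new reading comes with each control period).
- cams.capture(name): name is "scene" or "top" or "wrist"; returns a dict with "color" (480x640x3 uint8, red, green, blue), "range_z" (480x640 float32, m along the optical axis (not along the pixel's ray), 0 where there is no reading), "vertical_fov" (degrees; the focal length in pixels is half the picture's height over the tangent of half this angle, whatever the lens; pixels are square), "cx", "cy" (the principal point, pixels), "dist" ([k1, k2, p1, p2, k3] as OpenCV has them; the pictures are not rectified), "extrinsics" (4x4, takes a point from camera to world coordinates). Camera axes: x right, y down, z forward; pixel columns grow to the right and rows downward; lengths in m; the calibration is good to about 2 mm. A picture is of the moment at which its call begins.
- ticket.finish_job(): hands the job in; it is judged then, once.
The state is a dict: "time_s": time; "joints": joint angles; "joint_velocities": joint speeds; "effort": joint torques, N m; "tcp_pos": TCP position; "ee_rot": TCP orientation; "wrist_force": force on the tool from outside, world axes, zero at the start; "moment": the same for the moment, N m; "gripper_width": opening from 0.0 (shut) to 1.0 (fully open); "gripper_force": force on a finger pad.
Only numpy, scipy, OpenCV 4.12 (cv2) and the standard library are available. Lean on these libraries where they do the work, as an engineer would, in place of code of your own. Each camera call takes 0.05 s, during which the arm holds its last target. There are 200 camera calls.

## Task

The settling test needs a full rack: put the spare sample bottles standing on the bench into the empty cells of the inclined rack, one to a cell, base first and fully home, lowering them in by hand rather than dropping them, and leave the bottles already in the rack where they are. Only when the rack is full, start the bench timer by pressing its spring plunger right down to its stop, then let it come back up. Do not knock over or push about the beaker, wash bottle or spatula.

Things in the scene. Friction and masses are not known exactly. Their poses are not given: they have to be found in the camera images.
- rack: fixed rack: a grey sheet-metal tray, a single row of 5 square cells, on a blue stand; 350 mm along the row. Cells 64 x 64 mm inside, 70 mm deep, walls 5 mm, 69 mm from cell to cell. Exactly two of the five cells are empty at the start, any two. Origin on the bench under the middle of the tray; y along the row, z up.
- cell1 (a point): centre of the floor of cell 1, at the left (+y) end of the row, about 64 mm above the bench. The point's z axis points up out of the cell along its axis, which leans 25 degrees from vertical, the top towards the robot; its y runs along the row, its x up the slope away from the robot.
- cell2 (a point): the same for cell 2
- cell3 (a point): the same for cell 3
- cell4 (a point): the same for cell 4
- cell5 (a point): the same for cell 5, at the right (-y) end of the row
- rack_bottle1: white plastic sample bottle with a ribbed blue screw cap and a paper label, 56 mm diameter, 135 mm tall: straight body up to 82 mm, shoulder to 102 mm, cap 36 mm diameter from 104 to 135 mm; about 0.2 to 0.35 kg. Origin at the centre of its underside, z towards the cap. Already in some cell of the rack, resting against the lower wall of the cell; its upper 65 mm stand out.
- rack_bottle2: another identical bottle already in the rack
- rack_bottle3: another identical bottle already in the rack
- spare1: spare bottle, identical to those in the rack (white plastic sample bottle with a ribbed blue screw cap and a paper label, 56 mm diameter, 135 mm tall: straight body up to 82 mm, shoulder to 102 mm, cap 36 mm diameter from 104 to 135 mm), standing upright and loose on the bench beside the rack. Origin at the centre of its underside.
- spare2: the other spare bottle, the same, elsewhere on the bench
- plunger_top (a point): centre of the top of the round black plunger head (44 mm diameter) on the bench timer, about 90 mm above the bench when up. The timer is a fixed grey box 100 x 120 x 54 mm with a black display panel and the plunger in a metal collar on top. z up; the head moves straight down.
- plunger (a joint): travel of the plunger: 0 up, 0.012 m pressed down to its stop; its spring takes about 3 N to start and 9 N at the stop, and brings it back up
- beaker: bystander: glass beaker, 80 mm diameter, 95 mm tall, loose; origin at the centre of its underside
- wash_bottle: bystander: clear plastic wash bottle with white cap and bent spout, 72 mm diameter, 200 mm tall, loose; origin at the centre of its underside
- spatula: bystander: steel laboratory spatula with a black grip, 180 mm long, 8 mm thick, lying loose on the bench in front of the rack

How it is judged (in metres and radians):
On the way, in this order (a step that is already met when the one before it is completed fails the run):
1. both spare bottles are in cells of the rack, base first and fully home, so that every cell is filled (((distance between spare1 and cell1 below 0.011 m and z of spare1 in the frame of cell1 below 0.006 m) or (distance between spare1 and cell2 below 0.011 m and z of spare1 in the frame of cell2 below 0.006 m) or (distance between spare1 and cell3 below 0.011 m and z of spare1 in the frame of cell3 below 0.006 m) or (distance between spare1 and cell4 below 0.011 m and z of spare1 in the frame of cell4 below 0.006 m) or (distance between spare1 and cell5 below 0.011 m and z of spare1 in the frame of cell5 below 0.006 m)) and ((distance between spare2 and cell1 below 0.011 m and z of spare2 in the frame of cell1 below 0.006 m) or (distance between spare2 and cell2 below 0.011 m and z of spare2 in the frame of cell2 below 0.006 m) or (distance between spare2 and cell3 below 0.011 m and z of spare2 in the frame of cell3 below 0.006 m) or (distance between spare2 and cell4 below 0.011 m and z of spare2 in the frame of cell4 below 0.006 m) or (distance between spare2 and cell5 below 0.011 m and z of spare2 in the frame of cell5 below 0.006 m))), for 0.2 s.
2. with the rack full, the timer's plunger is pressed down to its stop (value of joint plunger above 0.0105 m), for 0.05 s.
At the end, for the whole second after the job is handed in: both spares stand in cells, base first, underside within 6 mm of the cell floor (11 mm of its centre); the other three are within 15 mm of where they were, so every cell is filled; all bottles at rest (under 0.02 m/s); the timer plunger is back up (under 2 mm) (all of step 1 and linear speed of each of rack_bottle1, rack_bottle2, rack_bottle3, spare1, spare2 below 0.02 m/s and distance of each of rack_bottle1, rack_bottle2, rack_bottle3 from where it was at the start of the episode below 0.015 m and value of joint plunger below 0.002 m); the robot touches nothing.
It fails at once if a bottle already in the rack is shifted more than 15 mm (distance of any of rack_bottle1, rack_bottle2, rack_bottle3 from where it was at the start of the episode above 0.015 m).
It fails at once if the timer's plunger is pressed more than 5 mm before the rack is full (value of joint plunger above 0.005 m and not (((distance between spare1 and cell1 below 0.011 m and z of spare1 in the frame of cell1 below 0.006 m) or (distance between spare1 and cell2 below 0.011 m and z of spare1 in the frame of cell2 below 0.006 m) or (distance between spare1 and cell3 below 0.011 m and z of spare1 in the frame of cell3 below 0.006 m) or (distance between spare1 and cell4 below 0.011 m and z of spare1 in the frame of cell4 below 0.006 m) or (distance between spare1 and cell5 below 0.011 m and z of spare1 in the frame of cell5 below 0.006 m)) and ((distance between spare2 and cell1 below 0.011 m and z of spare2 in the frame of cell1 below 0.006 m) or (distance between spare2 and cell2 below 0.011 m and z of spare2 in the frame of cell2 below 0.006 m) or (distance between spare2 and cell3 below 0.011 m and z of spare2 in the frame of cell3 below 0.006 m) or (distance between spare2 and cell4 below 0.011 m and z of spare2 in the frame of cell4 below 0.006 m) or (distance between spare2 and cell5 below 0.011 m and z of spare2 in the frame of cell5 below 0.006 m)))).
It fails at once if a spare bottle is dropped or thrown (faster than 0.4 m/s with no finger on it) ((linear speed of spare1 above 0.4 m/s and contact force between the fingers and spare1 below 0.05 N) or (linear speed of spare2 above 0.4 m/s and contact force between the fingers and spare2 below 0.05 N)).
It fails at once if the beaker, wash bottle or spatula is pushed more than 30 mm, or the beaker or wash bottle tipped over (distance of any of beaker, wash_bottle, spatula from where it was at the start of the episode above 0.03 m or angle between any of beaker, wash_bottle's own z axis and vertical above 0.5 rad).
It also fails if it takes over 72 s, if anything falls off the work surface, if the arm or the gripper's body presses on something with over 40 N, if the wrist force passes 120 N, or if a joint passes its speed limit or range.

## Working session

There is one attempt and no reset: what is moved stays moved. The work goes in short steps, Python scripts to look and compute and a tool call to move; the robot and the scene stay as the last step left them, time stands still between calls to the robot, and variables do not carry over. Pictures are saved under pics/ and viewed, at most 10 in all, crops included, and the job is handed in when it is done.

Besides the shell and the picture viewer there is one more tool, called after ">>>" in YAML: its name, and indented under it one key for each argument. drive_tool: Moves the arm, as the interface text tells. Its arguments: {"type":"object","properties":{"moves":{"type":"array","items":{"type":"object","properties":{"delta_pos":{"type":"array","items":{"type":"number"}},"turn":{"type":"number"},"claw":{"type":"number"}}}}},"required":["moves"]}

```bash
ls; mkdir -p pics
cat > h.py <<'E'
import numpy as np, cv2
from station import monitor, cams, ticket
def shot(n):
    c=cams.capture(n); f=240/np.tan(np.radians(c["vertical_fov"])/2)
    c["K"]=np.array([[f,0,c["cx"]],[0,f,c["cy"]],[0,0,1]]); return c
def cloud(c):
    v,u=np.mgrid[0:480,0:640]
    p=cv2.undistortPoints(np.stack([u,v],-1).reshape(-1,1,2).astype(np.float64),c["K"],np.array(c["dist"],float)).reshape(480,640,2)
    z=c["range_z"][...,None].astype(float); P=np.concatenate([p*z,z],-1); E=np.array(c["extrinsics"])
    return P@E[:3,:3].T+E[:3,3]
E
python3 - <<'E'
from h import *
np.set_printoptions(precision=3,suppress=True)
for n in("top","scene"):
    c=shot(n); cv2.imwrite(f"pics/{n}0.png",c["color"][...,::-1]); np.savez(f"{n}0.npz",P=cloud(c),c=c["color"],K=c["K"],d=c["dist"],E=c["extrinsics"])
    print(n,c["K"],c["dist"],np.array(c["extrinsics"]))
s=monitor.sense(); print({k:np.array(v) for k,v in s.items()})
E
```

```text
pics
top [[611.839   0.    318.771]
 [  0.    611.839 242.437]
 [  0.      0.      1.   ]] [-0.072  0.     0.     0.     0.   ] [[ 0.001 -0.992  0.128  0.389]
 [-1.    -0.004 -0.025  0.018]
 [ 0.025 -0.128 -0.991  1.406]
 [ 0.     0.     0.     1.   ]]
scene [[456.607   0.    327.739]
 [  0.    456.607 238.092]
 [  0.      0.      1.   ]] [0.002 0.    0.    0.    0.   ] [[ 0.049  0.731 -0.681  1.316]
 [ 0.999 -0.034  0.036 -0.035]
 [ 0.004 -0.682 -0.732  0.911]
 [ 0.     0.     0.     1.   ]]
{'time_s': array(0.1), 'joints': array([-60.985,  22.088,   0.387,  -0.025, -68.414, -14.815]), 'joint_velocities': array([-0.025, -0.035,  0.029,  0.15 ,  0.013,  0.036]), 'effort': array([ -0.   , -39.169,  18.794,   4.232,   0.013,  -0.   ]), 'tcp_pos': array([ 0.153, -0.605,  0.222]), 'ee_rot': array([[-0.969, -0.245, -0.001],
       [-0.245,  0.969,  0.002],
       [ 0.   ,  0.002, -1.   ]]), 'wrist_force': array([-0.312, -0.924, -0.165]), 'moment': array([ 0.035, -0.055,  0.016]), 'gripper_force': array(0.), 'gripper_width': array(0.999)}
```

```bash
sleep 3; ls pics
```

```text
scene0.png
top0.png
```

View pics/top0.png

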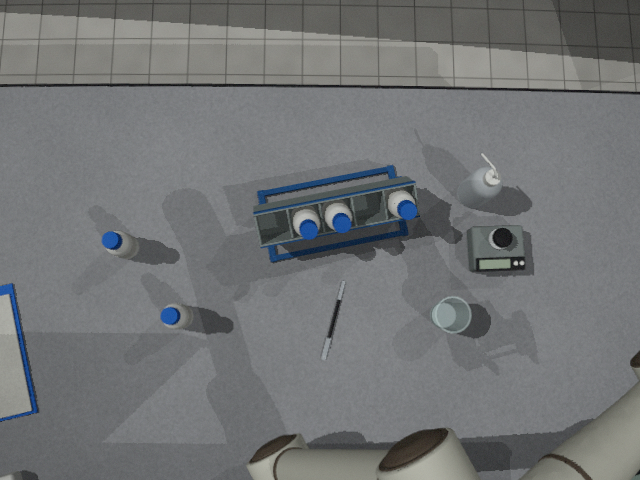

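View pics/scene0.png

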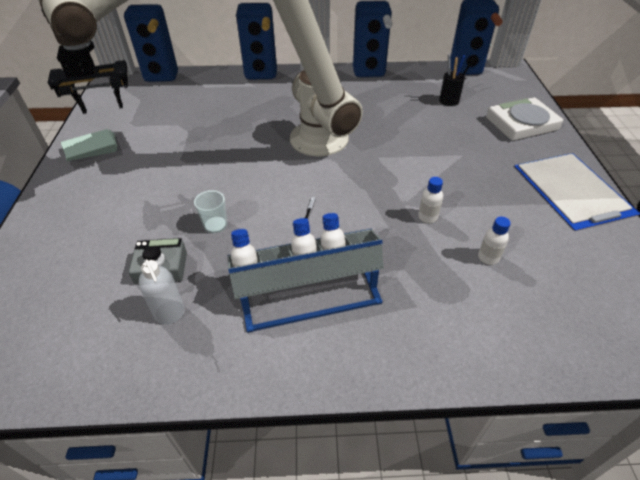

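The top view shows the empty cells are cell 1 at (272,225) and cell 4 at (368,207). The spare caps are at (113,241) and (171,316), the plunger at (502,237), the beaker at (452,315), the wash bottle at (485,185) and the spatula from (325,357) to (343,283). The scene view agrees. The drive has no tilt, so I plan to grip each cap with the jaws closing along the row. The bottle can then pivot in the pads as the cell walls guide it.

Run:
```python
from h import *
from scipy.optimize import least_squares
np.set_printoptions(precision=4,suppress=True)
D={n:np.load(n+"0.npz") for n in("top","scene")}
def blue(c): h=cv2.cvtColor(c,cv2.COLOR_RGB2HSV); return (h[...,0]>105)&(h[...,0]<125)&(h[...,1]>170)&(h[...,2]>60)
for n,d in D.items():
    P=d["P"]; m=blue(d["c"])&(P[...,2]>0.1)&(P[...,2]<.25)&(P[...,0]>.2)&(P[...,0]<.8)&(abs(P[...,1])<.7)
    k,l,st,ce=cv2.connectedComponentsWithStats(m.astype(np.uint8))
    for i in range(1,k):
        if st[i,4]<40: continue
        q=P[l==i]; t=q[q[:,2]>np.percentile(q[:,2],97)-.004]
        # fit cap: vertical cylinder r 18 using side points
        s=q; f=least_squares(lambda c:np.minimum(np.hypot(*(s[:,:2]-c).T)-.018,0.01)*(s[:,2]<np.percentile(q[:,2],97)-.006),t[:,:2].mean(0))
        print(n,ce[i],st[i,4],"zmax",np.percentile(q[:,2],97),"topmean",t.mean(0),len(t),"cyl",f.x)
    b=P[(P[...,2]>-.03)&(P[...,2]<.03)&(P[...,0]>.2)&(P[...,0]<.8)&(abs(P[...,1])<.4)]
    print(n,"bench z",np.median(b[:,2]))
    # white body pts of spares z .02-.08
# two-view triangulation of readable points: cap tops & plunger
def ray(n,u,v):
    d=D[n]; p=cv2.undistortPoints(np.array([[[u,v]]],float),d["K"],d["d"].astype(float))[0,0]
    r=d["E"][:3,:3]@[p[0],p[1],1]; return d["E"][:3,3],r/np.linalg.norm(r)
def tri(a,b):
    A=[];B=[]
    for o,r in(ray("top",*a),ray("scene",*b)):
        M=np.eye(3)-np.outer(r,r);A.append(M);B.append(M@o)
    x=np.linalg.solve(sum(A),sum(B)); return x
for nm,a,b in(("spA",(111.5,239.5),(502.5,221)),("spB",(169.5,315.5),(435,181)),("plg",(502,237),(151,253))): print(nm,tri(a,b))
for n,d in D.items():
    P=d["P"]; m=(P[...,2]>.078)&(P[...,2]<.1)&(d["c"].max(-1)<70)&(P[...,1]<-.15)&(P[...,1]>-.45)&(P[...,0]>.3)&(P[...,0]<.6)
    q=P[m]; 
    if len(q): print(n,"plunger",len(q),q.mean(0),q.min(0),q.max(0))
vis=[]
for n,(x0,y0,w,h) in(("top",(235,150,200,120)),("scene",(215,205,200,130))):
    vis.append(cv2.resize(D[n]["c"][y0:y0+h,x0:x0+w,::-1],(800,300*0+int(800*h/w)),interpolation=cv2.INTER_CUBIC))
cv2.imwrite("pics/racktop.png",vis[0])
# rack side walls: grey pts above .1
P=D["top"]["P"]
for v in range(190,246,5):
    print(v,P[v,258:440:14].round(3)[:,2], P[v,272])
```

```text
top [406.9831 209.7966] 295 zmax 0.19348141439466215 topmean [ 0.6204 -0.1914  0.1918] 53 cyl [ 0.6205 -0.1939]
top [341.4681 222.734 ] 282 zmax 0.19382675391981324 topmean [ 0.5925 -0.0573  0.1921] 49 cyl [ 0.5919 -0.0584]
top [308.4401 229.4683] 284 zmax 0.1931452545334867 topmean [0.5775 0.0113 0.1911] 61 cyl [0.5776 0.0103]
top [111.4612 240.0194] 258 zmax 0.1397580670566175 topmean [0.5566 0.4228 0.1376] 94 cyl [0.5565 0.4246]
top [169.9484 315.5159] 252 zmax 0.1400490867698404 topmean [0.4005 0.2957 0.1379] 88 cyl [0.4043 0.2973]
top bench z 0.0005687133607993333
scene [434.9156 184.3117] 154 zmax 0.13812925722750544 topmean [0.4049 0.2965 0.1363] 71 cyl [0.4004 0.2967]
scene [330.5131 220.9895] 191 zmax 0.1924484340548952 topmean [0.5839 0.0104 0.1907] 41 cyl [0.5767 0.0104]
scene [501.0887 224.9754] 203 zmax 0.1382686005257831 topmean [0.5613 0.4249 0.1362] 101 cyl [0.5586 0.4261]
scene [301.0927 226.3415] 205 zmax 0.19278604631910015 topmean [ 0.5978 -0.0565  0.191 ] 38 cyl [ 0.5906 -0.0575]
scene [239.8387 237.4654] 217 zmax 0.19169826531947248 topmean [ 0.6243 -0.1915  0.1
[... 1150 characters left out ...]
.069 ]
220 [0.061 0.061 0.058 0.158 0.154 0.148 0.19  0.078 0.091 0.108 0.115 0.003
 0.001] [0.6118 0.0888 0.0611]
225 [ 0.1    0.062  0.053  0.175  0.188  0.144  0.188  0.114  0.112 -0.003
 -0.003 -0.003 -0.005] [0.6005 0.0887 0.0615]
230 [ 0.127  0.051  0.054  0.187  0.187  0.107  0.185  0.002  0.002  0.
 -0.001  0.001  0.003] [0.5908 0.0891 0.0511]
235 [ 0.119  0.069  0.088  0.14   0.181  0.002  0.003  0.002  0.002  0.002
  0.009 -0.003 -0.003] [0.577  0.088  0.0692]
240 [0.005 0.1   0.121 0.109 0.005 0.001 0.001 0.006 0.01  0.006 0.005 0.
 0.   ] [0.5618 0.0863 0.1   ]
245 [-0.     0.116  0.005  0.001  0.003  0.011  0.01  -0.004 -0.002  0.005
 -0.006  0.002 -0.001] [0.549  0.0854 0.116 ]
```

View pics/racktop.png

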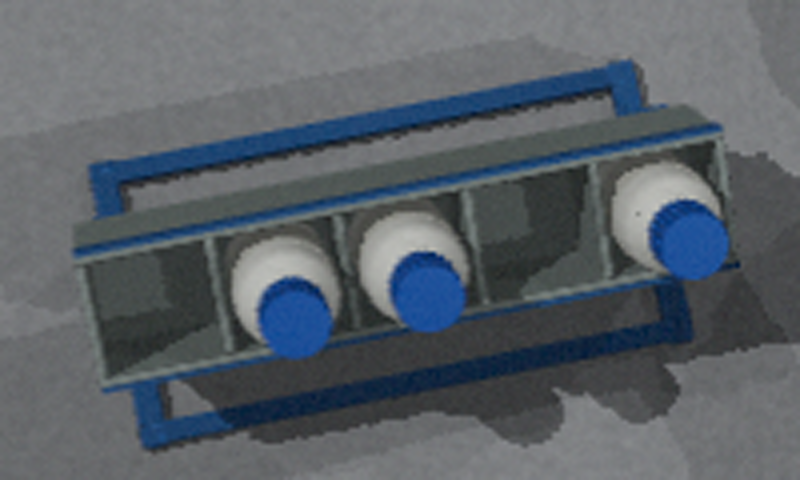

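The enlarged crop shows the cell dividers clearly, so I'll fit the rack pose to them. Moving to spare B needs no more data, so I'll run the fit and plan the route in the same step.

```bash
cat >> h.py <<'E'
def go(*targets):
    "print tool-axis shifts (mm) through world TCP targets from the present pose"
    s=monitor.sense(); p=np.array(s["tcp_pos"]); R=np.array(s["ee_rot"])
    print("t",s["time_s"],"tcp",p.round(4),"yaw_y",np.degrees(np.arctan2(-R[0,1],R[1,1])).round(2),"w",s["gripper_width"],"F",np.round(s["wrist_force"],1))
    for t in targets: print(np.round(t,4),"->",((np.array(t)-p)@R*1000).round(1)); p=np.array(t)
E
python3 - <<'E'
from h import *
from scipy.optimize import least_squares
np.set_printoptions(precision=4,suppress=True)
d=np.load("top0.npz"); s,c=np.sin(np.radians(25)),np.cos(np.radians(25))
ys=[172.5,103.5,34.5,-34.5,-103.5]
up=[(83,263),(208,238),(335,213),(463,190),(594,164)]
lo=[(105,382),(231,352),(359,328),(487,303),(611,278)]
obs=np.array(up+lo)/4+[235-.375,150-.375]
def model(q):
    x0,y0,a=q; X=[]
    for cx in(32,-32):
        for y in ys: X.append([(cx*c-70*s)/1000,y/1000,.064+(cx*s+70*c)/1000])
    X=np.array(X); R=np.array([[np.cos(a),-np.sin(a),0],[np.sin(a),np.cos(a),0],[0,0,1]])
    return X@R.T+[x0,y0,0]
E=d["E"]; 
def res(q):
    Q=(model(q)-E[:3,3])@E[:3,:3]
    p,_=cv2.projectPoints(Q,np.zeros(3),np.zeros(3),d["K"],d["d"].astype(float)); return (p[:,0]-obs).ravel()
f=least_squares(res,[.62,-.05,.2],x_scale=[.01,.01,.1],loss="soft_l1"); print(f.x,np.degrees(f.x[2]),f.fun.reshape(-1,2))
x0,y0,a=f.x; np.save("rack.npy",f.x)
for k in range(5):
    y=(2-k)*.069; ex=np.array([np.cos(a),np.sin(a)]); ey=np.array([-ex[1],ex[0]])
    cap=np.array([x0,y0])+ey*y+ex*(-.004*c-.135*s); print(k+1,"floor",np.array([x0,y0])+ey*y,"seated cap top",cap,.064-.004*s+.135*c)
go((.153,-.606,.29),(.42,-.3,.29),(.42,0,.29),(.402,.296,.25))
E
```

```text
[ 0.6428 -0.0477  0.2031] 11.634306752247179 [[-0.7856  0.3929]
 [ 0.3128  0.2523]
 [ 0.771   0.1558]
 [ 0.8001 -0.3891]
 [-0.1377 -0.1254]
 [-0.163  -0.7964]
 [ 0.1883  0.3476]
 [-0.0985  0.0232]
 [-0.5608 -0.0124]
 [-0.2345 -0.0021]]
1 floor [0.6149 0.0875] seated cap top [0.5555 0.0752] 0.18466107820298494
2 floor [0.6288 0.0199] seated cap top [0.5694 0.0077] 0.18466107820298494
3 floor [ 0.6428 -0.0477] seated cap top [ 0.5833 -0.0599] 0.18466107820298494
4 floor [ 0.6567 -0.1153] seated cap top [ 0.5972 -0.1275] 0.18466107820298494
5 floor [ 0.6706 -0.1828] seated cap top [ 0.6112 -0.1951] 0.18466107820298494
t 0.1 tcp [ 0.1532 -0.6054  0.2216] yaw_y 14.19 w 0.9985211990766771 F [-0.3 -0.9 -0.2]
[ 0.153 -0.606  0.29 ] -> [  0.3  -0.4 -68.4]
[ 0.42 -0.3   0.29] -> [-333.9  231.2    0.4]
[0.42 0.   0.29] -> [-73.6 290.8   0.6]
[0.402 0.296 0.25 ] -> [-55.1 291.3  40.6]
```

The rack pose fits to under 1 px, with a yaw of 11.6° and heights that match the depth readings. Now I'll travel to above spare B.

>>> drive_tool:
  moves:
    - {"delta_pos": [0, 0, -60], "claw": 1}
    - {"delta_pos": [-48, 33, 0], "claw": 1}
    - {"delta_pos": [-48, 33, 0], "claw": 1}
    - {"delta_pos": [-48, 33, 0], "claw": 1}
    - {"delta_pos": [-48, 33, 0], "claw": 1}
    - {"delta_pos": [-48, 33, 0], "claw": 1}
    - {"delta_pos": [-48, 33, 0], "claw": 1}
    - {"delta_pos": [-46, 33, 0], "claw": 1}
    - {"delta_pos": [-15, 58, 0], "claw": 1}
    - {"delta_pos": [-15, 58, 0], "claw": 1}
    - {"delta_pos": [-15, 58, 0], "claw": 1}
    - {"delta_pos": [-15, 58, 0], "claw": 1}

```text
invalid input
```

>>> drive_tool:
  moves:
    - {"delta_pos": [-14, 58, 0], "claw": 1}
    - {"delta_pos": [-11, 58, 0], "claw": 1}
    - {"delta_pos": [-11, 58, 0], "claw": 1}
    - {"delta_pos": [-11, 58, 0], "claw": 1}
    - {"delta_pos": [-11, 58, 0], "claw": 1, "turn": 0.045}
    - {"delta_pos": [0, 0, 0], "claw": 1}

```text
invalid input
```

Run:
```python
from h import *
np.set_printoptions(precision=4,suppress=True)
go((.402,.296,.25),(.402,.296,.105))
c=shot("wrist"); P=cloud(c); h=cv2.cvtColor(c["color"],cv2.COLOR_RGB2HSV)
m=(h[...,0]>105)&(h[...,0]<125)&(h[...,1]>150)&(P[...,2]>.1)&(P[...,2]<.16)
q=P[m]; print(len(q)); t=q[q[:,2]>.13]
(u,v),r=cv2.minEnclosingCircle((t[:,:2]*1000).astype(np.float32)); print(u,v,r,t.mean(0),np.median(t[:,2]))
cv2.imwrite("pics/w1.png",c["color"][...,::-1])
```

```text
t 0.1 tcp [ 0.1532 -0.6054  0.2216] yaw_y 14.19 w 0.9985211990766771 F [-0.3 -0.9 -0.2]
[0.402 0.296 0.25 ] -> [-462.2  812.9  -26.9]
[0.402 0.296 0.105] -> [ -0.   -0.3 145. ]
0
0.0 0.0 0.0 [nan nan nan] nan<stdin>:7: RuntimeWarning: Mean of empty slice.
  ret = um.true_divide(
  return _methods._mean(a, axis=axis, dtype=dtype,
  ret = ret.dtype.type(ret / rcount)
```

Both calls were refused as invalid input, probably because every row must carry all three fields. I'll try that.

>>> drive_tool:
  moves:
    - {"delta_pos": [0, 0, -60], "turn": 0, "claw": 1}
    - {"delta_pos": [-48, 33, 0], "turn": 0, "claw": 1}
    - {"delta_pos": [-48, 33, 0], "turn": 0, "claw": 1}
    - {"delta_pos": [-48, 33, 0], "turn": 0, "claw": 1}
    - {"delta_pos": [-48, 33, 0], "turn": 0, "claw": 1}
    - {"delta_pos": [-48, 33, 0], "turn": 0, "claw": 1}
    - {"delta_pos": [-48, 33, 0], "turn": 0, "claw": 1}
    - {"delta_pos": [-46, 33, 0], "turn": 0, "claw": 1}
    - {"delta_pos": [-15, 58, 0], "turn": 0, "claw": 1}
    - {"delta_pos": [-15, 58, 0], "turn": 0, "claw": 1}
    - {"delta_pos": [-15, 58, 0], "turn": 0, "claw": 1}
    - {"delta_pos": [-15, 58, 0], "turn": 0, "claw": 1}

```text
time_s: 1.65
tcp_pos: [0.4212, -0.0586, 0.2825]
ee_rot: [[-0.969, -0.245, 0.0], [-0.245, 0.969, 0.0], [-0.0, 0.0, -1.0]]
wrist_force: [1.0, -0.0, 0.1]
gripper_width: 1.0
gripper_force: 0.0
```

>>> drive_tool:
  moves:
    - {"delta_pos": [-11, 58, 0], "turn": 0, "claw": 1}
    - {"delta_pos": [-11, 58, 0], "turn": 0, "claw": 1}
    - {"delta_pos": [-11, 58, 0], "turn": 0, "claw": 1}
    - {"delta_pos": [-11, 58, 0], "turn": 0, "claw": 1}
    - {"delta_pos": [-11, 58, 0], "turn": 0, "claw": 1}
    - {"delta_pos": [-12, 55, 0], "turn": 0.045, "claw": 1}
    - {"delta_pos": [0, 0, 0], "turn": 0, "claw": 1}

```text
time_s: 2.52
tcp_pos: [0.4015, 0.2935, 0.2815]
ee_rot: [[-0.979, -0.205, -0.001], [-0.205, 0.979, -0.001], [0.001, -0.001, -1.0]]
wrist_force: [0.6, -0.2, -0.6]
gripper_width: 1.0
gripper_force: 0.0
```

Run:
```python
from h import *
np.set_printoptions(precision=4,suppress=True)
go((.402,.296,.25),(.402,.296,.105))
c=shot("wrist"); P=cloud(c); h=cv2.cvtColor(c["color"],cv2.COLOR_RGB2HSV)
m=(h[...,0]>105)&(h[...,0]<125)&(h[...,1]>150)&(P[...,2]>.1)&(P[...,2]<.16)
q=P[m]; print(len(q)); t=q[q[:,2]>.13]
if len(t):
  (u,v),r=cv2.minEnclosingCircle((t[:,:2]*1000).astype(np.float32)); print(u,v,r,t.mean(0),np.median(t[:,2]))
cv2.imwrite("pics/w1.png",c["color"][...,::-1])
```

```text
t 2.525 tcp [0.4015 0.2935 0.2815] yaw_y 11.84 w 0.999702800794216 F [ 0.6 -0.2 -0.6]
[0.402 0.296 0.25 ] -> [-1.   2.4 31.5]
[0.402 0.296 0.105] -> [ -0.2   0.1 145. ]
1870
467.990234375 360.5465087890625 113.18821716308594 [0.4306 0.323  0.1341] 0.13422696566127273
```

View pics/w1.png

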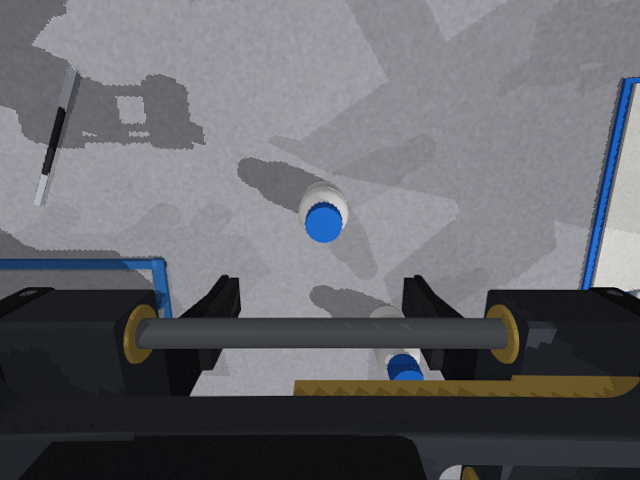

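The wrist view shows spare B's cap at (324,222) and spare A at (403,368) beyond the jaws. The circle fit mixed the two caps, so I'll separate them.

```bash
cat >> h.py <<'E'
def caps(n="wrist",zlo=.1,zhi=.16):
    c=shot(n); P=cloud(c); h=cv2.cvtColor(c["color"],cv2.COLOR_RGB2HSV)
    m=(h[...,0]>105)&(h[...,0]<125)&(h[...,1]>150)&(P[...,2]>zlo)&(P[...,2]<zhi)
    k,l,st,ce=cv2.connectedComponentsWithStats(m.astype(np.uint8))
    for i in range(1,k):
        if st[i,4]<100: continue
        q=P[l==i]; zt=np.median(np.sort(q[:,2])[-len(q)//2:]); t=q[q[:,2]>zt-.006]
        (u,v),r=cv2.minEnclosingCircle((t[:,:2]*1000).astype(np.float32)); print(ce[i],st[i,4],"circ",u,v,r,"mean",t.mean(0),"z",zt)
    return c,P
E
python3 - <<'E'
from h import *
np.set_printoptions(precision=4,suppress=True)
caps()
E
```

```text
[325.1633 222.6523] 1139 circ 398.07928466796875 295.4635314941406 18.0505428314209 mean [0.3979 0.2951 0.1341] z 0.13463661430577975
[405.4144 368.2693] 724 circ 553.1560668945312 423.4551086425781 17.15969467163086 mean [0.5455 0.421  0.1331] z 0.13380671532889227
```

Spare B is at (0.399, 0.2955) with its cap top at 0.135, which agrees across all the views. I'll descend and grip the cap.

>>> drive_tool:
  moves:
    - {"delta_pos": [2, 2, 50], "turn": 0, "claw": 1}
    - {"delta_pos": [0, 0, 50], "turn": 0, "claw": 1}
    - {"delta_pos": [0, 0, 40], "turn": 0, "claw": 1}
    - {"delta_pos": [0, 0, 25], "turn": 0, "claw": 1}
    - {"delta_pos": [0, 0, 11], "turn": 0, "claw": 1}
    - {"delta_pos": [0, 0, 0], "turn": 0, "claw": 0.6}
    - {"delta_pos": [0, 0, 0], "turn": 0, "claw": 0.2}
    - {"delta_pos": [0, 0, 0], "turn": 0, "claw": 0.2}
    - {"delta_pos": [0, 0, 0], "turn": 0, "claw": 0.2}
    - {"delta_pos": [0, 0, 0], "turn": 0, "claw": 0.2}

```text
time_s: 3.88
tcp_pos: [0.3997, 0.2922, 0.1068]
ee_rot: [[-0.979, -0.202, 0.0], [-0.202, 0.979, 0.001], [-0.0, 0.0, -1.0]]
wrist_force: [-0.5, -0.3, 0.2]
gripper_width: 0.519
gripper_force: 0.0
```

>>> drive_tool:
  moves:
    - {"delta_pos": [0, 2, 0], "turn": 0, "claw": 0.2}
    - {"delta_pos": [0, 0, 0], "turn": 0, "claw": 0.2}
    - {"delta_pos": [0, 0, 0], "turn": 0, "claw": 0.2}
    - {"delta_pos": [0, 0, 0], "turn": 0, "claw": 0.2}

```text
time_s: 4.38
tcp_pos: [0.3994, 0.2942, 0.1067]
ee_rot: [[-0.979, -0.202, 0.0], [-0.202, 0.979, 0.0], [-0.0, 0.0, -1.0]]
wrist_force: [0.7, -0.3, 1.6]
gripper_width: 0.404
gripper_force: 30.0
```

Gripped: 35 mm opening at 30 N. Next I'll pre-tilt the bottle in the pads by rocking it about its base edge on the bench, moving toward the robot along the arc.

>>> drive_tool:
  moves:
    - {"delta_pos": [0, 0, 1], "turn": 0, "claw": 0.2}
    - {"delta_pos": [6, 0, -1], "turn": 0, "claw": 0.2}
    - {"delta_pos": [6, 0, -1], "turn": 0, "claw": 0.2}
    - {"delta_pos": [10, 0, -1], "turn": 0, "claw": 0.2}
    - {"delta_pos": [11, 0, 0], "turn": 0, "claw": 0.2}
    - {"delta_pos": [11, 0, 1], "turn": 0, "claw": 0.2}
    - {"delta_pos": [11, 0, 2], "turn": 0, "claw": 0.2}
    - {"delta_pos": [6, 0, 2], "turn": 0, "claw": 0.2}
    - {"delta_pos": [0, 0, 0], "turn": 0, "claw": 0.2}

```text
time_s: 5.5
tcp_pos: [0.342, 0.2843, 0.107]
ee_rot: [[-0.979, -0.205, 0.007], [-0.205, 0.979, 0.005], [-0.008, 0.004, -1.0]]
wrist_force: [4.0, -1.8, 12.7]
gripper_width: 0.402
gripper_force: 30.0
```

Run:
```python
from h import *
c=shot("scene"); im=c["color"][100:260,340:560,::-1]
cv2.imwrite("pics/tilt.png",cv2.resize(im,(660,480),interpolation=cv2.INTER_CUBIC)); go()
```

```text
t 5.55 tcp [0.3421 0.2843 0.107 ] yaw_y 11.84 w 0.4059665661443285 F [ 3.9 -1.7 13. ]
```

View pics/tilt.png

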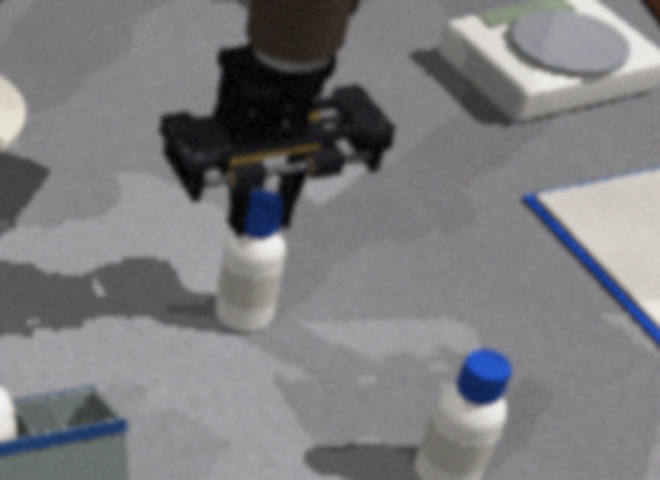

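The picture shows the bottle at (250,270) in the crop, leaning with its cap toward the robot. I'll lift it and measure the tilt that remains.

>>> drive_tool:
  moves:
    - {"delta_pos": [0, 0, -10], "turn": 0, "claw": 0.2}
    - {"delta_pos": [0, 0, -30], "turn": 0, "claw": 0.2}
    - {"delta_pos": [0, 0, -50], "turn": 0, "claw": 0.2}
    - {"delta_pos": [0, 0, -60], "turn": 0, "claw": 0.2}
    - {"delta_pos": [0, 0, -60], "turn": 0, "claw": 0.2}
    - {"delta_pos": [0, 0, -30], "turn": 0, "claw": 0.2}
    - {"delta_pos": [0, 0, 0], "turn": 0, "claw": 0.2}

```text
time_s: 6.42
tcp_pos: [0.3394, 0.2823, 0.3454]
ee_rot: [[-0.979, -0.202, 0.002], [-0.202, 0.979, 0.004], [-0.003, 0.004, -1.0]]
wrist_force: [0.6, 0.1, -3.3]
gripper_width: 0.41
gripper_force: 30.0
```

```bash
cat >> h.py <<'E'
def held(n="scene"):
    "axis of the held bottle from white body points, rack frame tilt"
    from scipy.optimize import least_squares
    c=shot(n); P=cloud(c); s=monitor.sense(); g=np.array(s["tcp_pos"])+[0,0,.019]; a=np.load("rack.npy")[2]
    h=cv2.cvtColor(c["color"],cv2.COLOR_RGB2HSV); d=P-g
    m=(np.linalg.norm(d,axis=-1)<.14)&(d[...,2]<-.02)&(h[...,1]<70)&(h[...,2]>80)&(np.linalg.norm(d[...,:2],axis=-1)<.1)
    q=d[m]; X=np.c_[q[:,:2]@[np.cos(a),np.sin(a)],q[:,:2]@[-np.sin(a),np.cos(a)],q[:,2]]
    def f(p): # axis through (p0,p1,0) dir (sin p2.., down)
        u=np.array([np.sin(p[2]),np.sin(p[3]),-1]);u/=np.linalg.norm(u); w=X-[p[0],p[1],0]; t=w@u
        r=np.linalg.norm(w-np.outer(t,u),axis=1); k=(t>.045)&(t<.122); return np.where(k,r-.028,0)
    b=min((least_squares(f,[0,0,t0,0],loss="soft_l1",f_scale=.003) for t0 in(0,.25,.5)),key=lambda r:r.cost)
    print(len(q),"axis off mm",b.x[:2]*1000,"tilt deg",np.degrees(b.x[2:]),"rms",np.sqrt(np.mean(b.fun**2)),"lowest z",q[:,2].min())
    return c
E
python3 - <<'E'
from h import *
np.set_printoptions(precision=3,suppress=True)
go(); held("scene"); held("top")
E
```

```text
t 6.425 tcp [0.339 0.282 0.345] yaw_y 11.63 w 0.4103868290938796 F [ 0.6  0.1 -3.3]
880 axis off mm [3.896 0.967] tilt deg [1.746 0.249] rms 0.0013053539340751956 lowest z -0.12038153644346183
  return _methods._mean(a, axis=axis, dtype=dtype,
  ret = ret.dtype.type(ret / rcount)
Traceback (most recent call last):
  File "h.py", line 36, in held
    print(len(q),"axis off mm",b.x[:2]*1000,"tilt deg",np.degrees(b.x[2:]),"rms",np.sqrt(np.mean(b.fun**2)),"lowest z",q[:,2].min())
                                                                                                                       ~~~~~~~~~~^^
ValueError: zero-size array to reduction operation minimum which has no identity
```

The bottle hangs upright. The press gave it restoring torque and it slid along the bench instead of rocking. I'll tilt it against a fixed edge: lower the base just behind the upper rim of cell 1 and pull toward the robot.

>>> drive_tool:
  moves:
    - {"delta_pos": [-35, -31, 0], "turn": 0, "claw": 0.2}
    - {"delta_pos": [-35, -31, 0], "turn": 0, "claw": 0.2}
    - {"delta_pos": [-35, -31, 0], "turn": 0, "claw": 0.2}
    - {"delta_pos": [-35, -31, 0], "turn": 0, "claw": 0.2}
    - {"delta_pos": [-35, -31, 0], "turn": 0, "claw": 0.2}
    - {"delta_pos": [-34, -31, 0], "turn": 0, "claw": 0.2}
    - {"delta_pos": [-34, -30, 0], "turn": 0, "claw": 0.2}
    - {"delta_pos": [-34, -30, 0], "turn": 0, "claw": 0.2}
    - {"delta_pos": [0, 0, 40], "turn": 0, "claw": 0.2}
    - {"delta_pos": [0, 0, 40], "turn": 0, "claw": 0.2}
    - {"delta_pos": [0, 0, 33], "turn": 0, "claw": 0.2}
    - {"delta_pos": [0, 0, 0], "turn": 0, "claw": 0.2}

```text
time_s: 8.02
tcp_pos: [0.6574, 0.0959, 0.2243]
ee_rot: [[-0.98, -0.201, -0.012], [-0.201, 0.98, -0.003], [0.013, -0.001, -1.0]]
wrist_force: [0.2, 0.7, -3.8]
gripper_width: 0.409
gripper_force: 30.0
```

```bash
cat >> h.py <<'E'
def rk():
    s=monitor.sense(); x0,y0,a=np.load("rack.npy"); d=np.array(s["tcp_pos"])-[x0,y0,0]
    print("t",s["time_s"],"tcp in rack mm",(np.array([d[0]*np.cos(a)+d[1]*np.sin(a),-d[0]*np.sin(a)+d[1]*np.cos(a),d[2]])*1000).round(1),"F",np.round(s["wrist_force"],1),"w",round(s["gripper_width"],3))
E
python3 - <<'E'
from h import *
np.set_printoptions(precision=3,suppress=True)
go(); rk(); held("scene")
E
```

```text
t 8.025 tcp [0.657 0.096 0.224] yaw_y 11.59 w 0.40863690168206046 F [ 0.2  0.7 -3.8]
t 8.025 tcp in rack mm [ 43.3 137.7 224.3] F [ 0.2  0.7 -3.8] w 0.409
1129 axis off mm [-311.681  101.789] tilt deg [184.179  91.286] rms 0.0 lowest z -0.13533286179574042
```

>>> drive_tool:
  moves:
    - {"delta_pos": [8, 0, 0], "turn": 0, "claw": 0.2}
    - {"delta_pos": [8, 0, 0], "turn": 0, "claw": 0.2}
    - {"delta_pos": [8, 0, 0], "turn": 0, "claw": 0.2}
    - {"delta_pos": [8, 0, 0], "turn": 0, "claw": 0.2}
    - {"delta_pos": [8, 0, 0], "turn": 0, "claw": 0.2}

```text
time_s: 8.7
tcp_pos: [0.6214, 0.0886, 0.2318]
ee_rot: [[-0.979, -0.202, 0.003], [-0.202, 0.979, 0.001], [-0.003, 0.0, -1.0]]
wrist_force: [3.1, 0.6, 1.1]
gripper_width: 0.406
gripper_force: 30.0
```

>>> drive_tool:
  moves:
    - {"delta_pos": [7, 0, 0], "turn": 0, "claw": 0.2}
    - {"delta_pos": [7, 0, 0], "turn": 0, "claw": 0.2}
    - {"delta_pos": [7, 0, 0], "turn": 0, "claw": 0.2}

```text
time_s: 9.07
tcp_pos: [0.5999, 0.0842, 0.2296]
ee_rot: [[-0.98, -0.201, -0.001], [-0.201, 0.98, -0.0], [0.001, 0.0, -1.0]]
wrist_force: [3.5, 0.5, -1.4]
gripper_width: 0.406
gripper_force: 30.0
```

Run:
```python
from h import *
np.set_printoptions(precision=3,suppress=True)
go(); rk(); c=held("scene")
cv2.imwrite("pics/t2.png",cv2.resize(c["color"][140:340,220:460,::-1],(720,600)))
```

```text
t 9.075 tcp [0.6   0.084 0.23 ] yaw_y 11.6 w 0.40633256583065636 F [ 3.5  0.5 -1.4]
t 9.075 tcp in rack mm [-15.4 137.8 229.6] F [ 3.5  0.5 -1.4] w 0.406
1433 axis off mm [18.406 47.315] tilt deg [ 13.987 -45.392] rms 0.00784032940647297 lowest z -0.1337379764837404
```

View pics/t2.png

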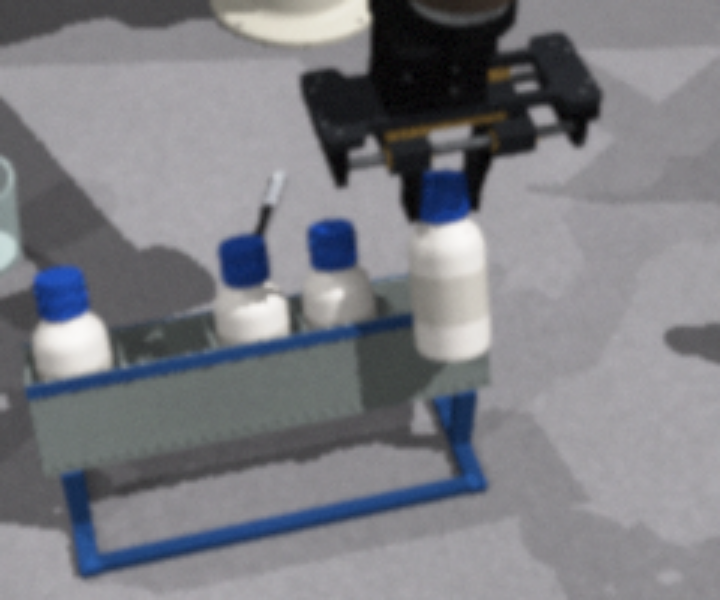

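The crop shows the held bottle at (450,280) in front of the upper wall, now leaning like its neighbours. I'll lift along its axis and check whether the tilt holds.

>>> drive_tool:
  moves:
    - {"delta_pos": [4, 0, -8], "turn": 0, "claw": 0.2}
    - {"delta_pos": [10, 0, -22], "turn": 0, "claw": 0.2}
    - {"delta_pos": [10, 0, -22], "turn": 0, "claw": 0.2}
    - {"delta_pos": [10, 0, -22], "turn": 0, "claw": 0.2}
    - {"delta_pos": [4, 0, -8], "turn": 0, "claw": 0.2}
    - {"delta_pos": [0, 0, 0], "turn": 0, "claw": 0.2}

```text
time_s: 9.88
tcp_pos: [0.5627, 0.0765, 0.3125]
ee_rot: [[-0.98, -0.201, -0.001], [-0.201, 0.98, 0.0], [0.001, 0.0, -1.0]]
wrist_force: [0.7, -0.5, -2.2]
gripper_width: 0.407
gripper_force: 30.0
```

```bash
sed -i 's/q=d\[m\]; X=\(.*\)$/q=d[m]; X=\1; X=X[(abs(X[:,1])<.036)\&(X[:,0]>-.06)\&(X[:,2]>-.15)]/' h.py
python3 - <<'E'
from h import *
np.set_printoptions(precision=3,suppress=True)
go(); rk(); held("scene")
E
```

```text
t 9.875 tcp [0.563 0.076 0.312] yaw_y 11.62 w 0.40717744232076436 F [ 0.7 -0.5 -2.2]
t 9.875 tcp in rack mm [-53.3 137.8 312.5] F [ 0.7 -0.5 -2.2] w 0.407
1117 axis off mm [994.06   73.722] tilt deg [4.586 0.113] rms 0.0 lowest z -0.10814966237451162
```

```bash
sed -i 's/least_squares(f,\[0,0,t0,0\],/least_squares(f,[0,0,t0,0],bounds=([-.012,-.012,-.2,-.2],[.012,.012,.7,.2]),/' h.py
python3 - <<'E'
from h import *
np.set_printoptions(precision=3,suppress=True)
held("scene")
E
```

```text
1133 axis off mm [1.77  0.765] tilt deg [26.641  0.242] rms 0.001259589255931152 lowest z -0.1103700267897797
```

The tilt holds at about 24°. I'll move to just above the mouth of cell 1, in line with the cell axis.

>>> drive_tool:
  moves:
    - {"delta_pos": [20, 0, 0], "turn": 0, "claw": 0.2}
    - {"delta_pos": [19, 0, 10], "turn": 0, "claw": 0.2}
    - {"delta_pos": [0, 0, 25], "turn": 0, "claw": 0.2}
    - {"delta_pos": [0, 0, 25], "turn": 0, "claw": 0.2}
    - {"delta_pos": [0, 0, 10], "turn": 0, "claw": 0.2}
    - {"delta_pos": [0, 0, 0], "turn": 0, "claw": 0.2}

```text
time_s: 10.72
tcp_pos: [0.525, 0.0686, 0.2416]
ee_rot: [[-0.98, -0.201, -0.002], [-0.201, 0.98, -0.001], [0.003, -0.001, -1.0]]
wrist_force: [-0.1, -0.1, -2.4]
gripper_width: 0.408
gripper_force: 30.0
```

Run:
```python
from h import *
np.set_printoptions(precision=3,suppress=True)
rk(); c=held("scene")
```

```text
t 10.725 tcp in rack mm [-91.9 137.6 241.6] F [-0.1 -0.1 -2.4] w 0.408
1079 axis off mm [0.354 0.686] tilt deg [26.892  0.163] rms 0.0012830136638405424 lowest z -0.11743202885410525
```

>>> drive_tool:
  moves:
    - {"delta_pos": [-4.2, 0, 9.1], "turn": 0, "claw": 0.2}
    - {"delta_pos": [-6.3, 0, 13.6], "turn": 0, "claw": 0.2}
    - {"delta_pos": [-6.3, 0, 13.6], "turn": 0, "claw": 0.2}
    - {"delta_pos": [-4.2, 0, 9.1], "turn": 0, "claw": 0.2}
    - {"delta_pos": [-4.2, 0, 9.1], "turn": 0, "claw": 0.2}

```text
time_s: 11.4
tcp_pos: [0.5502, 0.0739, 0.1872]
ee_rot: [[-0.98, -0.201, -0.0], [-0.201, 0.98, -0.0], [0.0, -0.0, -1.0]]
wrist_force: [-0.0, -0.5, -1.5]
gripper_width: 0.405
gripper_force: 30.0
```

>>> drive_tool:
  moves:
    - {"delta_pos": [-4.2, 0, 9.1], "turn": 0, "claw": 0.2}
    - {"delta_pos": [-4.2, 0, 9.1], "turn": 0, "claw": 0.2}
    - {"delta_pos": [-2.5, 0, 5.4], "turn": 0, "claw": 0.2}
    - {"delta_pos": [-1.3, 0, 2.7], "turn": 0, "claw": 0.2}
    - {"delta_pos": [-1.3, 0, 2.7], "turn": 0, "claw": 0.2}
    - {"delta_pos": [0, 0, 0], "turn": 0, "claw": 0.2}

```text
time_s: 12.15
tcp_pos: [0.563, 0.0765, 0.1598]
ee_rot: [[-0.979, -0.202, 0.0], [-0.202, 0.979, -0.0], [-0.0, -0.0, -1.0]]
wrist_force: [-2.5, -0.4, 0.7]
gripper_width: 0.406
gripper_force: 30.0
```

Run:
```python
from h import *
np.set_printoptions(precision=3,suppress=True)
rk()
```

```text
t 12.15 tcp in rack mm [-53.  137.7 159.8] F [-2.5 -0.4  0.7] w 0.406
```

>>> drive_tool:
  moves:
    - {"delta_pos": [0.5, 0, 2], "turn": 0, "claw": 0.2}
    - {"delta_pos": [0, 0, 2], "turn": 0, "claw": 0.2}
    - {"delta_pos": [0, 0, 0], "turn": 0, "claw": 0.2}

```text
time_s: 12.52
tcp_pos: [0.5627, 0.0764, 0.1594]
ee_rot: [[-0.979, -0.203, 0.002], [-0.203, 0.979, -0.0], [-0.002, -0.001, -1.0]]
wrist_force: [-10.0, 0.7, 17.3]
gripper_width: 0.406
gripper_force: 30.0
```

It's on the floor, with 17 N along the axis. I'll relax, open slightly and withdraw upward.

>>> drive_tool:
  moves:
    - {"delta_pos": [0, 0, -3], "turn": 0, "claw": 0.2}
    - {"delta_pos": [0, 0, 0], "turn": 0, "claw": 0.52}
    - {"delta_pos": [0, 0, 0], "turn": 0, "claw": 0.52}
    - {"delta_pos": [0, 0, 0], "turn": 0, "claw": 0.52}
    - {"delta_pos": [0, 0, -15], "turn": 0, "claw": 0.52}
    - {"delta_pos": [0, 0, -30], "turn": 0, "claw": 0.52}
    - {"delta_pos": [0, 0, -50], "turn": 0, "claw": 1}
    - {"delta_pos": [0, 0, -30], "turn": 0, "claw": 1}

```text
time_s: 13.52
tcp_pos: [0.5636, 0.0766, 0.2871]
ee_rot: [[-0.979, -0.202, 0.005], [-0.202, 0.979, 0.001], [-0.005, 0.0, -1.0]]
wrist_force: [0.0, -0.1, 0.4]
gripper_width: 0.667
gripper_force: 0.0
```

```bash
cat >> h.py <<'E'
def rackcaps(n="top"):
    c=shot(n); P=cloud(c); x0,y0,a=np.load("rack.npy"); h=cv2.cvtColor(c["color"],cv2.COLOR_RGB2HSV)
    m=(h[...,0]>105)&(h[...,0]<125)&(h[...,1]>150)&(P[...,2]>.15)&(P[...,2]<.22)
    k,l,st,ce=cv2.connectedComponentsWithStats(m.astype(np.uint8))
    for i in range(1,k):
        if st[i,4]<60: continue
        d=P[l==i]-[x0,y0,0]; X=np.c_[d[:,:2]@[np.cos(a),np.sin(a)],d[:,:2]@[-np.sin(a),np.cos(a)],d[:,2]]*1000
        print(n,ce[i].round(),st[i,4],"mean",X.mean(0).round(1),"zmax",np.percentile(X[:,2],97).round(1))
    return c
E
python3 - <<'E'
from h import *
np.set_printoptions(precision=4,suppress=True)
rackcaps("scene"); rackcaps("top"); go((.557,.424,.3),(.557,.424,.105))
E
```

```text
scene [150.  37.] 524 mean [-1140.7  -331.8   180.8] zmax 216.4
scene [255.  36.] 419 mean [-1058.3    44.1   179. ] zmax 214.2
scene [487.  34.] 107 mean [-880.2  900.6  174.3] zmax 203.8
scene [359. 215.] 199 mean [-48.4 136.6 181.4] zmax 192.0
scene [330. 221.] 206 mean [-44.6  67.7 181.8] zmax 191.8
scene [301. 226.] 212 mean [-44.9  -0.  182. ] zmax 192.2
scene [240. 237.] 252 mean [ -45.9 -136.8  181.1] zmax 191.5
top [407. 210.] 293 mean [ -56.9 -135.6  184.3] zmax 193.2
top [341. 223.] 281 mean [-57.3   1.2 184.8] zmax 192.4
top [310. 234.] 102 mean [-67.6  67.4 182.7] zmax 188.2
top [276. 241.] 174 mean [-67.5 138.8 183.1] zmax 190.1
t 13.625 tcp [0.5648 0.0768 0.2887] yaw_y 11.65 w 0.7535105610777482 F [0.6 0.3 0.3]
[0.557 0.424 0.3  ] -> [-62.5 341.6 -10.5]
[0.557 0.424 0.105] -> [  2.   -0.1 195. ]
```

Cell 1's cap height matches its neighbours, at 192 mm, so it is home. Now for spare A.

>>> drive_tool:
  moves:
    - {"delta_pos": [-10, 57, -10], "turn": 0, "claw": 1}
    - {"delta_pos": [-10, 57, 0], "turn": 0, "claw": 1}
    - {"delta_pos": [-10, 57, 0], "turn": 0, "claw": 1}
    - {"delta_pos": [-10, 57, 0], "turn": 0, "claw": 1}
    - {"delta_pos": [-11, 57, 0], "turn": 0, "claw": 1}
    - {"delta_pos": [-11, 57, 30], "turn": 0, "claw": 1}
    - {"delta_pos": [0, 0, 50], "turn": 0, "claw": 1}
    - {"delta_pos": [0, 0, 0], "turn": 0, "claw": 1}

```text
time_s: 14.62
tcp_pos: [0.5522, 0.4201, 0.2089]
ee_rot: [[-0.979, -0.202, -0.008], [-0.202, 0.979, -0.008], [0.01, -0.006, -1.0]]
wrist_force: [-0.3, -0.5, 0.6]
gripper_width: 0.999
gripper_force: 0.0
```

Run:
```python
from h import *
np.set_printoptions(precision=4,suppress=True)
caps("wrist"); go((.557,.424,.1065))
```

```text
[325.8745 253.6335] 1921 circ 555.6873168945312 424.4737548828125 18.21489906311035 mean [0.5551 0.4243 0.1341] z 0.13462740197983036
t 14.675 tcp [0.5542 0.4207 0.213 ] yaw_y 11.64 w 1.0004534685083624 F [-0.  -0.4  1. ]
[0.557  0.424  0.1065] -> [ -3.7   3.  106.5]
```

>>> drive_tool:
  moves:
    - {"delta_pos": [-2, 2, 40], "turn": 0, "claw": 1}
    - {"delta_pos": [0, 0, 35], "turn": 0, "claw": 1}
    - {"delta_pos": [0, 0, 20], "turn": 0, "claw": 0.7}
    - {"delta_pos": [0, 0, 10], "turn": 0, "claw": 0.6}
    - {"delta_pos": [0, 0, 0], "turn": 0, "claw": 0.2}
    - {"delta_pos": [0, 0, 0], "turn": 0, "claw": 0.2}

```text
time_s: 15.42
tcp_pos: [0.5571, 0.4244, 0.1116]
ee_rot: [[-0.979, -0.201, 0.003], [-0.201, 0.979, 0.002], [-0.003, 0.002, -1.0]]
wrist_force: [1.2, -0.1, -0.6]
gripper_width: 0.631
gripper_force: 0.0
```

>>> drive_tool:
  moves:
    - {"delta_pos": [0, 0, 5], "turn": 0, "claw": 0.55}
    - {"delta_pos": [0, 0, 0], "turn": 0, "claw": 0.2}
    - {"delta_pos": [0, 0, 0], "turn": 0, "claw": 0.2}
    - {"delta_pos": [0, 0, 0], "turn": 0, "claw": 0.2}
    - {"delta_pos": [0, 0, 0], "turn": 0, "claw": 0.2}
    - {"delta_pos": [0, 0, 0], "turn": 0, "claw": 0.2}

```text
time_s: 16.18
tcp_pos: [0.5561, 0.424, 0.1044]
ee_rot: [[-0.979, -0.201, 0.0], [-0.201, 0.979, 0.0], [-0.0, 0.0, -1.0]]
wrist_force: [-1.1, 0.2, -0.7]
gripper_width: 0.405
gripper_force: 30.0
```

>>> drive_tool:
  moves:
    - {"delta_pos": [0, 0, -30], "turn": 0, "claw": 0.2}
    - {"delta_pos": [0, 0, -60], "turn": 0, "claw": 0.2}
    - {"delta_pos": [0, 0, -60], "turn": 0, "claw": 0.2}
    - {"delta_pos": [0, 0, -60], "turn": 0, "claw": 0.2}
    - {"delta_pos": [0, 0, -30], "turn": 0, "claw": 0.2}
    - {"delta_pos": [-3, -40, 0], "turn": 0, "claw": 0.2}
    - {"delta_pos": [-3, -46, 0], "turn": 0, "claw": 0.2}
    - {"delta_pos": [-3, -50, 0], "turn": 0, "claw": 0.2}
    - {"delta_pos": [-3, -50, 0], "turn": 0, "claw": 0.2}
    - {"delta_pos": [-3, -50, 0], "turn": 0, "claw": 0.2}
    - {"delta_pos": [-3, -50, 0], "turn": 0, "claw": 0.2}
    - {"delta_pos": [-3, -50, 0], "turn": 0, "claw": 0.2}

```text
time_s: 17.68
tcp_pos: [0.6441, 0.0973, 0.3433]
ee_rot: [[-0.98, -0.201, -0.002], [-0.201, 0.98, -0.0], [0.002, 0.0, -1.0]]
wrist_force: [0.4, 0.2, -3.1]
gripper_width: 0.404
gripper_force: 30.0
```

>>> drive_tool:
  moves:
    - {"delta_pos": [-3, -50, 0], "turn": 0, "claw": 0.2}
    - {"delta_pos": [-3, -50, 0], "turn": 0, "claw": 0.2}
    - {"delta_pos": [-3, -50, 0], "turn": 0, "claw": 0.2}
    - {"delta_pos": [-3, -40, 0], "turn": 0, "claw": 0.2}
    - {"delta_pos": [-2, -22, 0], "turn": 0, "claw": 0.2}
    - {"delta_pos": [0, 0, 0], "turn": 0, "claw": 0.2}
    - {"delta_pos": [0, 0, 0], "turn": 0, "claw": 0.2}

```text
time_s: 18.55
tcp_pos: [0.7006, -0.105, 0.344]
ee_rot: [[-0.979, -0.202, -0.001], [-0.202, 0.979, 0.001], [0.001, 0.001, -1.0]]
wrist_force: [-0.9, 0.1, -2.3]
gripper_width: 0.403
gripper_force: 30.0
```

Run:
```python
from h import *
rk()
```

```text
t 18.55 tcp in rack mm [ 45.1 -67.8 344. ] F [-0.9  0.1 -2.3] w 0.403
```

>>> drive_tool:
  moves:
    - {"delta_pos": [0, -1, 40], "turn": 0, "claw": 0.2}
    - {"delta_pos": [0, 0, 40], "turn": 0, "claw": 0.2}
    - {"delta_pos": [0, 0, 30], "turn": 0, "claw": 0.2}
    - {"delta_pos": [0, 0, 6], "turn": 0, "claw": 0.2}
    - {"delta_pos": [8, 0, 0], "turn": 0, "claw": 0.2}
    - {"delta_pos": [8, 0, 0], "turn": 0, "claw": 0.2}
    - {"delta_pos": [8, 0, 0], "turn": 0, "claw": 0.2}
    - {"delta_pos": [8, 0, 0], "turn": 0, "claw": 0.2}
    - {"delta_pos": [8, 0, 0], "turn": 0, "claw": 0.2}

```text
time_s: 19.68
tcp_pos: [0.6618, -0.1153, 0.2296]
ee_rot: [[-0.979, -0.201, 0.003], [-0.201, 0.979, -0.0], [-0.003, -0.001, -1.0]]
wrist_force: [2.2, 0.5, 1.6]
gripper_width: 0.408
gripper_force: 30.0
```

>>> drive_tool:
  moves:
    - {"delta_pos": [8, 0, 0], "turn": 0, "claw": 0.2}
    - {"delta_pos": [8, 0, 0], "turn": 0, "claw": 0.2}
    - {"delta_pos": [6, 0, 0], "turn": 0, "claw": 0.2}
    - {"delta_pos": [0, 0, 0], "turn": 0, "claw": 0.2}
    - {"delta_pos": [4, 0, -8], "turn": 0, "claw": 0.2}
    - {"delta_pos": [10, 0, -22], "turn": 0, "claw": 0.2}
    - {"delta_pos": [10, 0, -22], "turn": 0, "claw": 0.2}
    - {"delta_pos": [10, 0, -22], "turn": 0, "claw": 0.2}
    - {"delta_pos": [4, 0, -8], "turn": 0, "claw": 0.2}
    - {"delta_pos": [0, 0, 0], "turn": 0, "claw": 0.2}
    - {"delta_pos": [0, 0, 0], "turn": 0, "claw": 0.2}

```text
time_s: 21.05
tcp_pos: [0.6025, -0.1269, 0.3089]
ee_rot: [[-0.98, -0.201, -0.003], [-0.201, 0.98, 0.0], [0.003, 0.001, -1.0]]
wrist_force: [-0.1, -0.0, -1.9]
gripper_width: 0.407
gripper_force: 30.0
```

Run:
```python
from h import *
np.set_printoptions(precision=3,suppress=True)
rk(); held()
```

```text
t 21.05 tcp in rack mm [-55.5 -69.5 308.9] F [-0.1 -0.  -1.9] w 0.407
1176 axis off mm [1.7   0.864] tilt deg [28.469  0.242] rms 0.0011510008608936544 lowest z -0.10412324033590914
```

>>> drive_tool:
  moves:
    - {"delta_pos": [20, 0, 0], "turn": 0, "claw": 0.2}
    - {"delta_pos": [16.5, 0, 10], "turn": 0, "claw": 0.2}
    - {"delta_pos": [0, 0, 25], "turn": 0, "claw": 0.2}
    - {"delta_pos": [0, 0, 22], "turn": 0, "claw": 0.2}
    - {"delta_pos": [0, 0, 10], "turn": 0, "claw": 0.2}
    - {"delta_pos": [0, 0, 0], "turn": 0, "claw": 0.2}
    - {"delta_pos": [0, 0, 0], "turn": 0, "claw": 0.2}

```text
time_s: 21.98
tcp_pos: [0.5679, -0.1345, 0.2442]
ee_rot: [[-0.979, -0.202, 0.002], [-0.202, 0.979, -0.0], [-0.001, -0.001, -1.0]]
wrist_force: [-0.1, -0.2, -3.1]
gripper_width: 0.41
gripper_force: 30.0
```

Run:
```python
from h import *
np.set_printoptions(precision=3,suppress=True)
rk(); held()
```

```text
t 21.975 tcp in rack mm [-90.8 -69.9 244.2] F [-0.1 -0.2 -3.1] w 0.41
1205 axis off mm [2.025 1.018] tilt deg [28.468  0.109] rms 0.0012112868118460119 lowest z -0.12146603739441686
```

>>> drive_tool:
  moves:
    - {"delta_pos": [3, 0, 0], "turn": 0, "claw": 0.2}
    - {"delta_pos": [-4.2, 0, 9.1], "turn": 0, "claw": 0.2}
    - {"delta_pos": [-6.3, 0, 13.6], "turn": 0, "claw": 0.2}
    - {"delta_pos": [-6.3, 0, 13.6], "turn": 0, "claw": 0.2}
    - {"delta_pos": [-4.2, 0, 9.1], "turn": 0, "claw": 0.2}
    - {"delta_pos": [-4.2, 0, 9.1], "turn": 0, "claw": 0.2}
    - {"delta_pos": [0, 0, 0], "turn": 0, "claw": 0.2}

```text
time_s: 22.9
tcp_pos: [0.5888, -0.1298, 0.1877]
ee_rot: [[-0.979, -0.201, -0.002], [-0.201, 0.98, 0.0], [0.002, 0.0, -1.0]]
wrist_force: [-0.2, 0.1, -1.7]
gripper_width: 0.407
gripper_force: 30.0
```

Run:
```python
from h import *
rk()
```

```text
t 22.9 tcp in rack mm [-69.4 -69.6 187.7] F [-0.2  0.1 -1.7] w 0.407
```

>>> drive_tool:
  moves:
    - {"delta_pos": [-4.2, 0, 9.1], "turn": 0, "claw": 0.2}
    - {"delta_pos": [-4.2, 0, 9.1], "turn": 0, "claw": 0.2}
    - {"delta_pos": [-3, 0, 6.4], "turn": 0, "claw": 0.2}
    - {"delta_pos": [-1.6, 0, 3.5], "turn": 0, "claw": 0.2}
    - {"delta_pos": [-1.4, 0, 3], "turn": 0, "claw": 0.2}
    - {"delta_pos": [0, 0, 1.5], "turn": 0, "claw": 0.2}
    - {"delta_pos": [0, 0, 1.5], "turn": 0, "claw": 0.2}
    - {"delta_pos": [0, 0, 0], "turn": 0, "claw": 0.2}

```text
time_s: 23.9
tcp_pos: [0.6035, -0.1272, 0.1574]
ee_rot: [[-0.979, -0.202, 0.002], [-0.202, 0.979, -0.001], [-0.002, -0.001, -1.0]]
wrist_force: [-3.4, 0.7, 7.3]
gripper_width: 0.408
gripper_force: 30.0
```

Run:
```python
from h import *
rk()
```

```text
t 23.9 tcp in rack mm [-54.5 -70.  157.4] F [-3.4  0.7  7.3] w 0.408
```

>>> drive_tool:
  moves:
    - {"delta_pos": [0, 0, 1.5], "turn": 0, "claw": 0.2}
    - {"delta_pos": [0, 0, -2.5], "turn": 0, "claw": 0.2}
    - {"delta_pos": [0, 0, 0], "turn": 0, "claw": 0.52}
    - {"delta_pos": [0, 0, 0], "turn": 0, "claw": 0.52}
    - {"delta_pos": [0, 0, 0], "turn": 0, "claw": 0.52}
    - {"delta_pos": [0, 0, -15], "turn": 0, "claw": 0.52}
    - {"delta_pos": [0, 0, -30], "turn": 0, "claw": 0.52}
    - {"delta_pos": [0, 0, -50], "turn": 0, "claw": 0.2}
    - {"delta_pos": [0, 0, -40], "turn": 0, "claw": 0}

```text
time_s: 25.02
tcp_pos: [0.6035, -0.1273, 0.2941]
ee_rot: [[-0.979, -0.202, 0.003], [-0.202, 0.979, -0.001], [-0.003, -0.001, -1.0]]
wrist_force: [0.9, 0.7, 0.4]
gripper_width: 0.37
gripper_force: 0.0
```

Run:
```python
from h import *
np.set_printoptions(precision=4,suppress=True)
c=rackcaps("scene"); rackcaps("top")
go((.45,-.19,.3),(.572,-.419,.3),(.572,-.419,.12),(.572,-.419,.074))
cv2.imwrite("pics/rk3.png",cv2.resize(c["color"][180:340,120:400,::-1],(770,440)))
```

```text
scene [473.  31.] 523 mean [-896.   848.4  183.4] zmax 217.3
scene [150.  37.] 512 mean [-1140.5  -332.2   180.7] zmax 215.9
scene [359. 215.] 200 mean [-48.5 136.8 181.4] zmax 192.0
scene [330. 221.] 208 mean [-44.8  67.7 181.9] zmax 192.3
scene [301. 226.] 212 mean [-44.9   0.  181.9] zmax 192.9
scene [271. 231.] 214 mean [-47.6 -68.3 181.4] zmax 191.9
scene [240. 238.] 237 mean [ -44.9 -136.6  181.4] zmax 191.3
top [407. 215.] 95 mean [ -68.1 -134.1  181.7] zmax 187.6
top [340. 225.] 166 mean [-61.7   5.2 183.5] zmax 191.9
top [376. 223.] 107 mean [-71.2 -68.2 181.2] zmax 187.8
t 25.125 tcp [ 0.6056 -0.1277  0.2981] yaw_y 11.65 w 0.2852945095527701 F [-0.1 -0.4  0.3]
[ 0.45 -0.19  0.3 ] -> [165.  -29.6  -3.7]
[ 0.572 -0.419  0.3  ] -> [ -73.2 -248.9    2. ]
[ 0.572 -0.419  0.12 ] -> [  2.2   0.8 180. ]
[ 0.572 -0.419  0.074] -> [ 0.6  0.2 46. ]
```

View pics/rk3.png

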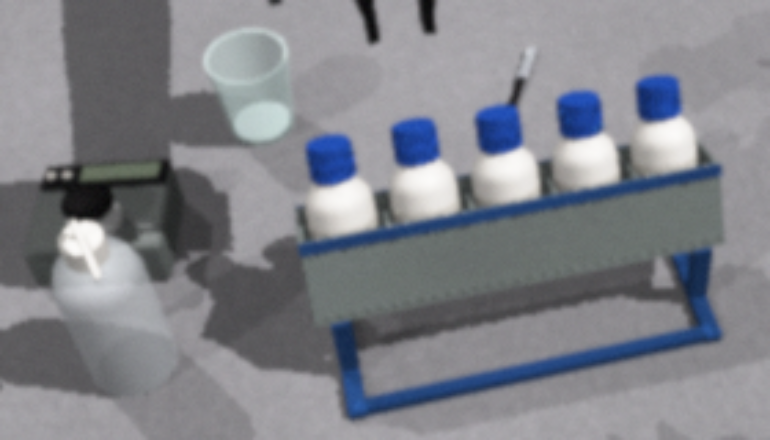

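The crop shows all five cells filled with cap heights equal to about 1 mm. The wash bottle stands right beside the timer, so I'll check clearances before pressing.

Run:
```python
from h import *
np.set_printoptions(precision=3,suppress=True)
for n in("top0","scene0"):
    P=np.load(n+".npz")["P"]; m=(P[...,1]<-.25)&(P[...,1]>-.5)&(P[...,0]>.3)&(P[...,0]<.85)
    for a,b in((.1,.13),(.13,.16),(.16,.19),(.19,.25)):
        q=P[m&(P[...,2]>a)&(P[...,2]<b)]
        if len(q)>5: print(n,a,len(q),np.percentile(q,2,axis=0),np.percentile(q,98,axis=0))
c=shot("wrist"); s=monitor.sense(); print("cam in tool",(np.array(c["extrinsics"])[:3,3]-s["tcp_pos"])@np.array(s["ee_rot"])*1000)
```

```text
top0 0.1 238 [ 0.653 -0.408  0.101] [ 0.72  -0.341  0.13 ]
top0 0.13 461 [ 0.658 -0.405  0.131] [ 0.717 -0.346  0.156]
top0 0.16 232 [ 0.673 -0.392  0.162] [ 0.731 -0.352  0.189]
top0 0.19 44 [ 0.689 -0.376  0.19 ] [ 0.719 -0.359  0.202]
scene0 0.1 384 [ 0.678 -0.402  0.1  ] [ 0.726 -0.341  0.129]
scene0 0.13 452 [ 0.669 -0.403  0.131] [ 0.721 -0.346  0.158]
scene0 0.16 193 [ 0.676 -0.391  0.162] [ 0.736 -0.351  0.189]
scene0 0.19 37 [ 0.693 -0.374  0.19 ] [ 0.722 -0.357  0.2  ]
cam in tool [  78.93    -0.043 -164.242]
```

The wash bottle's near edge is at x = 0.653, 40 mm clear of the gripper body. I'll move over the plunger with the fingers shut.

>>> drive_tool:
  moves:
    - {"delta_pos": [15, -46, 0], "turn": 0, "claw": 0}
    - {"delta_pos": [15, -46, 0], "turn": 0, "claw": 0}
    - {"delta_pos": [15, -47, 0], "turn": 0, "claw": 0}
    - {"delta_pos": [15, -47, 0], "turn": 0, "claw": 0}
    - {"delta_pos": [16, -47, 0], "turn": 0, "claw": 0}
    - {"delta_pos": [16, -47, 0], "turn": 0, "claw": 0}
    - {"delta_pos": [0, 0, 50], "turn": 0, "claw": 0}
    - {"delta_pos": [0, 0, 50], "turn": 0, "claw": 0}
    - {"delta_pos": [0, 0, 50], "turn": 0, "claw": 0}
    - {"delta_pos": [0, 0, 28], "turn": 0, "claw": 0}
    - {"delta_pos": [0, 0, 0], "turn": 0, "claw": 0}

```text
time_s: 26.55
tcp_pos: [0.5673, -0.4188, 0.109]
ee_rot: [[-0.98, -0.201, -0.007], [-0.201, 0.98, 0.004], [0.006, 0.005, -1.0]]
wrist_force: [-1.1, 0.7, 0.5]
gripper_width: 0.003
gripper_force: 0.0
```

>>> drive_tool:
  moves:
    - {"delta_pos": [-3, 0, 12], "turn": 0, "claw": 0}
    - {"delta_pos": [0, 0, 8], "turn": 0, "claw": 0}
    - {"delta_pos": [0, 0, 6], "turn": 0, "claw": 0}
    - {"delta_pos": [0, 0, 5], "turn": 0, "claw": 0}
    - {"delta_pos": [0, 0, 5], "turn": 0, "claw": 0}
    - {"delta_pos": [0, 0, 5], "turn": 0, "claw": 0}
    - {"delta_pos": [0, 0, 0], "turn": 0, "claw": 0}
    - {"delta_pos": [0, 0, 0], "turn": 0, "claw": 0}

```text
time_s: 27.55
tcp_pos: [0.5729, -0.4193, 0.0783]
ee_rot: [[-0.979, -0.203, 0.002], [-0.203, 0.979, -0.003], [-0.002, -0.003, -1.0]]
wrist_force: [-5.5, 7.5, 21.2]
gripper_width: 0.001
gripper_force: 10.5
```

A force of 21 N at z = 0.078 is well past the 9 N at the stop, so the plunger is fully down. I'll hold briefly and then withdraw.

>>> drive_tool:
  moves:
    - {"delta_pos": [0, 0, 1], "turn": 0, "claw": 0}
    - {"delta_pos": [0, 0, 0], "turn": 0, "claw": 0}
    - {"delta_pos": [0, 0, -10], "turn": 0, "claw": 0}
    - {"delta_pos": [0, 0, -20], "turn": 0, "claw": 0}
    - {"delta_pos": [0, 0, -50], "turn": 0, "claw": 0}
    - {"delta_pos": [0, 0, -60], "turn": 0, "claw": 0}
    - {"delta_pos": [0, 0, -60], "turn": 0, "claw": 0}
    - {"delta_pos": [0, 0, 0], "turn": 0, "claw": 0}
    - {"delta_pos": [0, 0, 0], "turn": 0, "claw": 0}
    - {"delta_pos": [0, 0, 0], "turn": 0, "claw": 0}

```text
time_s: 28.8
tcp_pos: [0.5716, -0.4188, 0.2684]
ee_rot: [[-0.98, -0.201, -0.003], [-0.201, 0.98, 0.002], [0.003, 0.003, -1.0]]
wrist_force: [0.4, 0.5, -1.1]
gripper_width: 0.003
gripper_force: 0.0
```

Run:
```python
from h import *
np.set_printoptions(precision=3,suppress=True)
rackcaps("scene"); go()
c=shot("scene"); P=cloud(c); m=(P[...,2]>.07)&(P[...,2]<.1)&(c["color"].max(-1)<70)&(P[...,1]<-.38)&(P[...,1]>-.45)&(P[...,0]>.54)&(P[...,0]<.6)
print("plunger z",np.percentile(P[m][:,2],[50,90,97]))
P=np.load("scene0.npz")["P"]; C=np.load("scene0.npz")["c"]; m=(P[...,2]>.07)&(P[...,2]<.1)&(C.max(-1)<70)&(P[...,1]<-.38)&(P[...,1]>-.45)&(P[...,0]>.54)&(P[...,0]<.6)
print("before",np.percentile(P[m][:,2],[50,90,97]))
```

```text
scene [473.  31.] 524 mean [-896.1  848.3  183. ] zmax 216.6
scene [370.  34.] 447 mean [-970.6  464.7  182. ] zmax 216.2
scene [255.  36.] 422 mean [-1057.3    43.3   178.7] zmax 214.5
scene [359. 215.] 199 mean [-48.1 136.4 181.4] zmax 191.5
scene [330. 221.] 207 mean [-44.8  67.8 181.8] zmax 192.3
scene [301. 226.] 212 mean [-44.9   0.1 181.9] zmax 192.0
scene [271. 231.] 213 mean [-47.8 -68.  181.3] zmax 192.0
scene [240. 238.] 236 mean [ -45.2 -136.6  181.2] zmax 191.7
t 28.85 tcp [ 0.572 -0.419  0.269] yaw_y 11.62 w 0.0025953113429241243 F [-0.4  0.3  0.2]
plunger z [0.088 0.091 0.092]
before [0.088 0.091 0.092]
```

The plunger is back up, the rack is full and undisturbed, and the arm is clear, so I'm handing in.

```bash
python3 -c "
from station import ticket
print(ticket.finish_job())"
```

```text
the job is handed in; nothing more can be done
None
```

I put both spare bottles fully home in cells 1 and 4, pressed the timer plunger to its stop and let it come back up, then handed the job in at about 29 s; the hand-in gave no verdict.

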